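One turn of the sander's hand wheel

TASK

Set the bench-top drum sander for its next pass: push its black hand wheel round by the upright red handle, clockwise seen from above, through exactly one full turn, so that the handle ends where it started. Only push the handle with the fingers, do not grip it between them, and leave the oak piece, the cork block and the mahogany slip where they lie.

Things in the scene. Friction and masses are not known exactly. Their poses are not given: they have to be found in the camera images.
- sander: grey bench-top drum sander with a blue head, fixed to the bench, 270 (its x) by 260 mm (its y), 168 mm high up to the boss under the wheel. Origin on the bench below the wheel's axis; z up; base from x = -170 to +100 mm. Its -x is the infeed side, where a black belt 38 mm above the bench carries the oak piece
- wheel (a joint): hand wheel on the sander, vertical axis; rad, grows as it turns clockwise seen from above, one turn is 6.283. Starts within -2.4 to 2.4; stops at -4 and 12. At value q the handle stands in direction pi - q in the sander's frame (counter-clockwise from its x). It takes 2 to 3 N at the handle to turn and stays where it is left. A turn lowers the blue head by 4 mm
- wheel_centre (a point): point on the wheel's axis, level with the upper face of the black disc (188 mm above the bench). The disc is solid, 154 mm in diameter, 12 mm thick, with a hub cap that rises 8 mm and low ribs of 3 mm
- handle (a point): middle of the upright red handle, half-way up, 62 mm from the wheel's axis, 217 mm above the bench. The handle is fixed on the wheel and stands from the disc (188 mm) up to 246 mm and is oval: 30 mm along the direction in which it travels, 22 mm radially. Its halves along the travel are upright 22 mm cylinders: wheel_c0 the back one (pushed for a clockwise turn), wheel_c1 the front one
- oak_offcut: loose oak piece, 60x79x22 mm, lying on the infeed belt; origin at the centre of its underside
- cork_block: loose cork sanding block, 99x118x30 mm, on the bench on the sander's +y side; origin at the centre of its underside
- mahogany_slip: loose slip of mahogany, 34x92x10 mm, on the bench on the sander's -y side; origin at the centre of its underside

How it is judged:
On the way:
1. the handle has been pushed over to about the opposite side of the wheel (distance of handle from where it was at the start of the episode above 0.11 m and value of joint wheel above 0 rad), for 0.05 s.
At the end, for the whole second after the job is handed in: the wheel has made one full clockwise turn (not none, not two), its handle at rest within 16 mm (about 15 degrees) of where it started; oak piece, cork block and mahogany slip within 20 mm of where they lay (distance of handle from where it was at the start of the episode below 0.016 m and value of joint wheel between 3.3 and 9.2 rad and velocity of joint wheel between -0.05 and 0.05 rad/s and distance of each of oak_offcut, cork_block, mahogany_slip from where it was at the start of the episode below 0.02 m); the robot touches nothing.
It fails at once if the handle is gripped: fingers press on its front and its back half at once, each with more than 2 N (contact force between the fingers and wheel_c0 above 2 N and contact force between the fingers and wheel_c1 above 2 N).
It fails at once if the oak piece, the cork block or the mahogany slip is moved by more than 20 mm or lifted (distance of any of oak_offcut, cork_block, mahogany_slip from where it was at the start of the episode above 0.02 m).
It also fails if it takes over 64 s, if anything falls off the work surface, if the arm or the gripper's body presses on something with over 40 N, if the wrist force passes 120 N, or if a joint passes its speed limit or range.

ROBOT

A 7-joint arm with a two-finger parallel gripper is mounted at the origin on a cart in front of the work surface, level with it; the furniture and walls round the work are solid. World frame = base frame: x ahead of the robot, y to its left, z up, the work surface at z = 0. Lengths are in m, angles in rad, forces in N, time in s.
With the tool pointing down it reaches from about 0.4 to 0.85 m from the base axis. Payload 10.4 kg.
Tool frame: the origin (TCP) lies at the very end of the fingers, on their centre line; the grasp point (between the pads) lies 19 mm behind it; z points along the fingers, y is the line along which they close (so a half turn about z gives the same grasp; the last joint's range is limited). The gripper opens to 85 mm and grips with 20 to 120 N. Pads are 22 mm wide; open, the fingers measure 114 mm over their backs; the gripper's body (76 mm by 85 mm) begins 54 mm behind the grasp point. The pads swing forward as they close: fully open they stand 13 mm farther back than shut.
Start: joints at [-1.327, 0.332, -0.065, 1.46, 0.022, 1.35, -0.088], TCP at [0.165, 0.603, 0.231] pointing down, gripper open.
Joint ranges: [-2.6, 2.6], [-0.5, 2.12], [-1.47, 1.34], [0.16, 2.42], [-1.27, 4.41], [0.06, 2.06], [-2.6, 2.6]. Speed limits (rad/s): [2.22, 2.22, 2.79, 2.79, 3.14, 3.14, 3.14].

INTERFACE

Orientations are given as a rotation vector (axis times angle).
In Python, from station import robot gives the robot as it stands.
- The arm moves only by the shell command python3 -m crank 'ROWS' [FORCE]. ROWS is a JSON object of lists of equal length, an entry for each row: "offset": the shift along the tool's x, y, z scaled (see below), a list of three; "twist": the turn, a rotation vector about the tool's x, y, z scaled (see below), a list of three; "gripper": the gripper's target within -1 to 1 (shut at 1, half-way at 0, fully open at -1). A call has 1 to 8 rows; each row is the pose to reach, as a shift and turn from the pose commanded when the call began, along the tool's axes at that moment, turning the shorter way round; what a row does not reach only later rows make up. The controller multiplies each number of a shift by 150 mm and each number of a turn by 2 pi rad. A row lasts 1/12 s, in which the tool goes at most 41.7 mm and 7.16 degrees, less where a joint would pass 70% of its speed; a pose out of reach is approached as far as the arm can. A call with a number of a shift or a turn outside -1 to 1 is refused whole. A call with a gripper value outside its range is refused whole. The fingers move at their own pace and stop on an object; FORCE is the grip in N (left out, the last holds). Time passes only in rows, so rows that repeat a pose let the fingers close. It gives the time, the measured TCP pose, the force, the opening and the grip force at its end, in the units of the state.
- robot.state(): the state, without advancing time (a new reading comes with each control period).
- robot.capture(name): name is "scene" or "top"; returns the picture (400x640x3 uint8, red, green, blue); there is no depth.
- robot.calibration(name): a dict with "fx", "fy", "cx", "cy" (pixels), "R" (3x3) and "t" (3): a world point X has camera coordinates R X + t. Camera axes: x right, y down, z forward; pixel columns grow to the right and rows downward; lengths in m; the calibration is good to about 2 mm. A picture is of the moment at which its call begins. calibration takes no time and is no camera call.
- robot.job_done(): hands the job in; it is judged then, once.
The state is a dict: "time": time; "qpos": joint angles; "qd": joint speeds; "effort": joint torques, N m; "tcp_pos": TCP position; "eef_rot": TCP orientation; "force": force on the tool from outside, world axes, zero at the start; "ft_torque": the same for the moment, N m; "grip_width": finger opening in m; "gripper_force": force on a finger pad.
Only numpy, scipy, OpenCV 4.12 (cv2) and the standard library are available. Lean on these libraries where they do the work, as an engineer would, in place of code of your own. Each camera call takes 0.05 s, during which the arm holds its last target. There are 200 camera calls.

## Working session

There is one attempt and no reset: what is moved stays moved. The work goes in short steps, Python scripts to look and compute and a shell command to move; the robot and the scene stay as the last step left them, time stands still between calls to the robot, and variables do not carry over. Pictures are saved under pics/ and viewed, at most 10 in all, crops included, and the job is handed in when it is done.

```bash
mkdir -p pics; ls
python3 - <<'E'
from station import robot
import cv2,numpy as np
for n in("scene","top"):
    im=robot.capture(n);cv2.imwrite(f"pics/{n}0.png",im[:,:,::-1]);c=robot.calibration(n);print(n,{k:np.round(v,4).tolist() for k,v in c.items()})
s=robot.state();print(s)
E
```

```text
pics
scene {'fx': 418.5904, 'fy': 418.5904, 'cx': 322.6431, 'cy': 201.6157, 'R': [[0.8024, -0.5967, 0.0095], [-0.347, -0.4794, -0.8061], [0.4855, 0.6435, -0.5917]], 't': [-0.5103, 0.2507, 1.0027]}
top {'fx': 497.0471, 'fy': 497.0471, 'cx': 312.1565, 'cy': 201.8182, 'R': [[0.0268, -0.9958, -0.0872], [-0.9913, -0.0152, -0.1309], [0.129, 0.0899, -0.9876]], 't': [-0.078, 0.5442, 1.12]}
{'time': 0.1, 'qpos': array([-1.32661804,  0.33283706, -0.06469312,  1.46084905,  0.02162462,
        1.3498823 , -0.08853348]), 'qd': array([ 1.25221382e-03, -1.56354308e-03, -8.73885479e-04, -2.79706090e-03,
        5.51152290e-04, -4.34772966e-05,  1.12837236e-03]), 'effort': array([ 8.62730685e-04, -6.26743627e+01,  4.86997480e-02, -3.92427242e+01,
        1.62472873e-02,  7.02026562e-03,  2.42178288e-05]), 'tcp_pos': array([0.16469377, 0.60257189, 0.2305817 ]), 'eef_rot': array([-4.17825147e-01, -3.11359418e+00,  2.00518709e-03]), 'force': array([-0.16894955, -1.04360336, -0.64762495]), 'ft_torque': array([-2.37148596e-05,  3.84826682e-02, -2.02263843e-02]), 'gripper_force': 0.0, 'grip_width': 0.08531876531761412}
```

View pics/scene0.png

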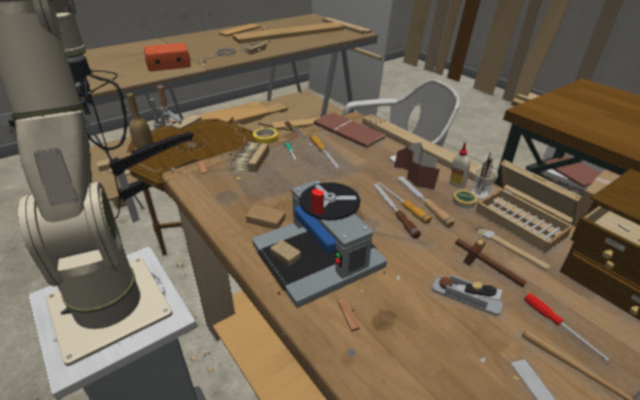

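View pics/top0.png

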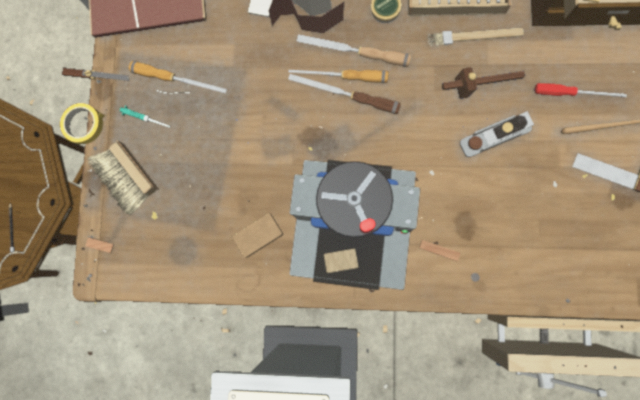

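The scene shows the sander with the red handle at about (318,200). In the top view the disc centre is near (354,199) and the handle near (368,225), on the robot's side. The cork is on the left at (258,235), the oak at (341,261) and the slip at (440,250).

```bash
cat > h.py <<'E'
from station import robot
import cv2,numpy as np
from scipy.spatial.transform import Rotation as Ro
def ray(n,u,v,z):
    c=robot.calibration(n);R=np.array(c["R"]);t=np.array(c["t"])
    d=R.T@[(u-c["cx"])/c["fx"],(v-c["cy"])/c["fy"],1];o=-R.T@t
    return o+d*(z-o[2])/d[2]
def red(n,box):
    h=cv2.cvtColor(robot.capture(n),cv2.COLOR_RGB2HSV);x0,x1,y0,y1=box
    m=((h[...,0]<8)|(h[...,0]>172))&(h[...,1]>170)&(h[...,2]>90)
    k=np.zeros_like(m);k[y0:y1,x0:x1]=1;m&=k
    v,u=np.nonzero(m);return u.mean(),v.mean(),len(u),(u.min(),u.max(),v.min(),v.max())
E
python3 - <<'E'
from h import *
im=robot.capture("top");h=cv2.cvtColor(im,cv2.COLOR_RGB2HSV)
m=((h[...,2]<95)&(h[...,1]<90)).astype(np.uint8);k=np.zeros_like(m);k[150:245,305:405]=1
# disc: refine with Hough
g=cv2.cvtColor(im,cv2.COLOR_RGB2GRAY)[150:250,300:410]
c=cv2.HoughCircles(cv2.resize(g,None,fx=4,fy=4,interpolation=cv2.INTER_CUBIC),cv2.HOUGH_GRADIENT,1,50,param1=80,param2=20,minRadius=130,maxRadius=170)
print(c)
u,v,r=c[0][0]/4;u+=300;v+=150;C=ray("top",u,v,.188);print(u,v,r,C)
a=red("top",(340,395,195,245));P=ray("top",a[0],a[1],.235);print(a,P,P-C,np.linalg.norm((P-C)[:2]))
b=red("scene",(300,340,180,225));print(b,ray("scene",b[0],b[1],.217))
print("base edge yaw",ray("top",290,278,.03)-ray("top",404,289,.03))
print(Ro.from_rotvec(robot.state()["eef_rot"]).as_matrix().round(3))
cv2.imwrite("pics/w.png",cv2.resize(im[140:300,220:470],None,fx=3,fy=3,interpolation=cv2.INTER_CUBIC)[:,:,::-1])
E
```

```text
[[[217.5 199.5 155.8]]]
354.375 199.875 38.95 [ 0.53057174 -0.16480205  0.188     ]h.py:12: RuntimeWarning: Mean of empty slice.
  v,u=np.nonzero(m);return u.mean(),v.mean(),len(u),(u.min(),u.max(),v.min(),v.max())
  ret = ret.dtype.type(ret / rcount)
Traceback (most recent call last):
  File "h.py", line 12, in red
    v,u=np.nonzero(m);return u.mean(),v.mean(),len(u),(u.min(),u.max(),v.min(),v.max())
                                                       ~~~~~^^
ValueError: zero-size array to reduction operation minimum which has no identity
```

```bash
sed -i 's/>170)&(h\[...,2\]>90/>120)\&(h[...,2]>90/; s/1\]>170/1]>120/' h.py
python3 - <<'E'
from h import *
im=robot.capture("top");h=cv2.cvtColor(im,cv2.COLOR_RGB2HSV);print(h[225,368],h[222,366])
C=np.array([.5306,-.1648,.188])
a=red("top",(340,395,195,245));P=ray("top",a[0],a[1],.235);print(a,P,P-C,np.linalg.norm((P-C)[:2]))
b=red("scene",(300,340,180,225));print(b,ray("scene",b[0],b[1],.217))
print("base edge yaw",ray("top",290,278,.03)-ray("top",404,289,.03))
print(Ro.from_rotvec(robot.state()["eef_rot"]).as_matrix().round(3))
E
```

```text
[  2 121 241] [  2 126 241]
(np.float64(367.4825174825175), np.float64(225.15384615384616), 143, (np.int64(360), np.int64(374), np.int64(218), np.int64(232))) [ 0.47670458 -0.19030555  0.235     ] [-0.05389542 -0.02550555  0.047     ] 0.05962591733284966
(np.float64(316.88659793814435), np.float64(199.25257731958763), 194, (np.int64(311), np.int64(322), np.int64(188), np.int64(212))) [ 0.48278561 -0.17958358  0.217     ]
base edge yaw [0.01694267 0.257455   0.        ]
[[-0.965  0.264 -0.   ]
 [ 0.264  0.965 -0.   ]
 [ 0.    -0.    -1.   ]]
```

```bash
python3 -m crank '{"offset":[[-0.3,-0.06,-0.67],[-0.73,-0.15,-0.67],[-0.73,-0.15,-0.67],[-0.73,-0.15,-0.67],[-0.73,-0.15,-0.67],[-0.73,-0.15,-0.67]],"twist":[[0,0,-0.0425],[0,0,-0.0425],[0,0,-0.0425],[0,0,-0.0425],[0,0,-0.0425],[0,0,-0.0425]],"gripper":[1,1,1,1,1,1]}' 30; python3 -c "
from h import *
print(Ro.from_rotvec(robot.state()['eef_rot']).as_matrix().round(3))"
```

```text
time: 0.85
tcp_pos: [0.2663, 0.5519, 0.333]
eef_rot: [0.005, 3.14, 0.003]
force: [-0.5, 0.5, -0.6]
grip_width: 0.0124
gripper_force: 0.0
[[-1.     0.003  0.001]
 [ 0.003  1.     0.002]
 [-0.001  0.002 -1.   ]]
```

```bash
python3 -m crank '{"offset":[[-0.9,-1,0],[-0.9,-1,0],[-0.9,-1,0],[-0.9,-1,0],[-0.9,-1,0],[-0.9,-1,0]],"twist":[[0,0,0],[0,0,0],[0,0,0],[0,0,0],[0,0,0],[0,0,0]],"gripper":[1,1,1,1,1,1]}'
python3 -m crank '{"offset":[[-0.6,-1,0],[-0.6,-1,0],[-0.6,-1,0],[-0.6,-1,0],[-0.6,-1,0],[-0.6,-1,0]],"twist":[[0,0,0],[0,0,0],[0,0,0],[0,0,0],[0,0,0],[0,0,0]],"gripper":[1,1,1,1,1,1]}'
python3 -m crank '{"offset":[[0,-1,0],[0,-1,0],[0,-1,0],[0,-1,0],[0,-1,0],[0,-1,0]],"twist":[[0,0,0],[0,0,0],[0,0,0],[0,0,0],[0,0,0],[0,0,0]],"gripper":[1,1,1,1,1,1]}'
python3 -m crank '{"offset":[[0,-1,0],[0,-1,0],[0,-1,0],[0,-1,0],[0,-1,0],[0,-1,0]],"twist":[[0,0,0],[0,0,0],[0,0,0],[0,0,0],[0,0,0],[0,0,0]],"gripper":[1,1,1,1,1,1]}'
```

```text
time: 1.35
tcp_pos: [0.4043, 0.3965, 0.3313]
eef_rot: [0.014, 3.14, -0.004]
force: [-0.2, -0.7, 0.4]
grip_width: 0.0
gripper_force: 0.0
time: 1.85
tcp_pos: [0.4906, 0.2498, 0.3312]
eef_rot: [-0.007, -3.141, 0.002]
force: [-0.4, 1.1, -0.6]
grip_width: -0.0001
gripper_force: 0.0
time: 2.35
tcp_pos: [0.489, 0.1032, 0.3315]
eef_rot: [0.0, -3.141, -0.001]
force: [-0.1, 0.8, -0.9]
grip_width: -0.0
gripper_force: 0.0
time: 2.85
tcp_pos: [0.4898, -0.0461, 0.3314]
eef_rot: [0.002, -3.141, -0.001]
force: [-0.1, 0.8, -0.2]
grip_width: -0.0001
gripper_force: 0.0
```

```bash
python3 -m crank '{"offset":[[0,-1,0],[0,-1,0],[-0.1,-1,0],[-0.1,-1,0],[-0.1,-1,0],[-0.1,-1,0]],"twist":[[0,0,0],[0,0,0],[0,0,0],[0,0,0],[0,0,0],[0,0,0]],"gripper":[1,1,1,1,1,1]}'
python3 -m crank '{"offset":[[0,-0.17,0],[0,-0.17,0.3],[0,-0.17,0.3],[0,-0.17,0.3],[0,-0.17,0.3]],"twist":[[0,0,0],[0,0,0],[0,0,0],[0,0,0],[0,0,0]],"gripper":[1,1,1,1,1]}'
python3 - <<'E'
from h import *
a=robot.capture("scene")[110:290,200:440];b=robot.capture("top")[110:290,230:470]
cv2.imwrite("pics/p1.png",cv2.resize(np.hstack([a,b]),(800,300),interpolation=cv2.INTER_CUBIC)[:,:,::-1])
E
```

```text
time: 3.35
tcp_pos: [0.5058, -0.1958, 0.3309]
eef_rot: [0.003, -3.14, -0.0]
force: [0.2, 1.7, -0.4]
grip_width: -0.0002
gripper_force: 0.0
time: 3.77
tcp_pos: [0.5058, -0.2206, 0.2877]
eef_rot: [-0.006, 3.141, 0.001]
force: [0.4, -0.3, 1.2]
grip_width: 0.0
gripper_force: 0.0
```

View pics/p1.png

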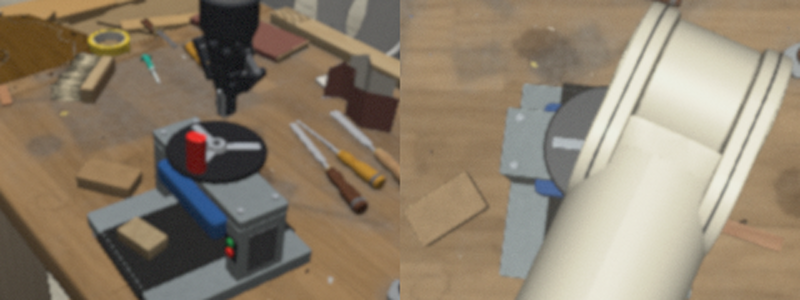

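The arm hides the wheel in the top view. In the scene crop the fingers hang clear above and behind the handle (handle at 195,152). I'll go down and work out the waypoints.

```bash
python3 -m crank '{"offset":[[0,0,0.27],[0,0,0.54],[0,0,0.54],[0,0,0.54],[0,0,0.54]],"twist":[[0,0,0],[0,0,0],[0,0,0],[0,0,0],[0,0,0]],"gripper":[1,1,1,1,1]}'
cat > way.py <<'E'
from h import *
import sys
C=np.array([.5306,-.1648]);p=robot.state()["tcp_pos"][:2]
print("at r,deg",np.hypot(*(p-C)),np.degrees(np.arctan2(*(p-C)[::-1]))%360)
for a in np.arange(*map(float,sys.argv[1:4])):
    d=C+.062*np.array([np.cos(np.radians(a)),np.sin(np.radians(a))])-p
    print(a,[round(-d[0]/.15,2),round(d[1]/.15,2),0])
b=red("scene",(290,370,170,230));print("handle",b,ray("scene",b[0],b[1],.217)[:2])
E
python3 way.py 236 150 -10
```

```text
time: 4.28
tcp_pos: [0.5058, -0.2234, 0.2086]
eef_rot: [-0.001, 3.139, -0.001]
force: [0.5, -0.7, 0.6]
grip_width: -0.0001
gripper_force: 0.0
at r,deg 0.06361439341833362 247.0560106849763
236.0 [np.float64(0.07), np.float64(0.05), 0]
226.0 [np.float64(0.12), np.float64(0.09), 0]
216.0 [np.float64(0.17), np.float64(0.15), 0]
206.0 [np.float64(0.21), np.float64(0.21), 0]
196.0 [np.float64(0.23), np.float64(0.28), 0]
186.0 [np.float64(0.25), np.float64(0.35), 0]
176.0 [np.float64(0.25), np.float64(0.42), 0]
166.0 [np.float64(0.24), np.float64(0.49), 0]
156.0 [np.float64(0.21), np.float64(0.56), 0]
handle (np.float64(316.4198113207547), np.float64(199.44811320754718), 212, (np.int64(311), np.int64(322), np.int64(188), np.int64(212))) [ 0.48142502 -0.1795736 ]
```

```bash
python3 -m crank '{"offset":[[0.07,0.05,0],[0.12,0.09,0],[0.17,0.15,0],[0.21,0.21,0],[0.23,0.28,0],[0.25,0.35,0],[0.25,0.42,0],[0.24,0.49,0]],"twist":[[0,0,0],[0,0,0],[0,0,0],[0,0,0],[0,0,0],[0,0,0],[0,0,0],[0,0,0]],"gripper":[1,1,1,1,1,1,1,1]}'
python3 way.py 156 80 -10
```

```text
time: 5.0
tcp_pos: [0.4696, -0.1503, 0.2084]
eef_rot: [0.002, 3.138, -0.001]
force: [-0.0, -3.2, -0.5]
grip_width: -0.0002
gripper_force: 1.1
at r,deg 0.06271846369248706 166.64775128012482
156.0 [np.float64(-0.03), np.float64(0.07), 0]
146.0 [np.float64(-0.06), np.float64(0.13), 0]
136.0 [np.float64(-0.11), np.float64(0.19), 0]
126.0 [np.float64(-0.16), np.float64(0.24), 0]
116.0 [np.float64(-0.23), np.float64(0.27), 0]
106.0 [np.float64(-0.29), np.float64(0.3), 0]
96.0 [np.float64(-0.36), np.float64(0.31), 0]
86.0 [np.float64(-0.44), np.float64(0.32), 0]h.py:12: RuntimeWarning: Mean of empty slice.
  v,u=np.nonzero(m);return u.mean(),v.mean(),len(u),(u.min(),u.max(),v.min(),v.max())
  ret = ret.dtype.type(ret / rcount)
Traceback (most recent call last):
  File "way.py", line 8, in <module>
    b=red("scene",(290,370,170,230));print("handle",b,ray("scene",b[0],b[1],.217)[:2])
  File "h.py", line 12, in red
    v,u=np.nonzero(m);return u.mean(),v.mean(),len(u),(u.min(),u.max(),v.min(),v.max())
                                                       ~~~~~^^
ValueError: zero-size array to reduction operation minimum which has no identity
```

```bash
sed -i 's/^b=red/if len(sys.argv)>4: b=red/' way.py; python3 -m crank '{"offset":[[-0.03,0.07,0],[-0.06,0.13,0],[-0.11,0.19,0],[-0.16,0.24,0],[-0.23,0.27,0],[-0.29,0.3,0],[-0.36,0.31,0],[-0.44,0.32,0]],"twist":[[0,0,0],[0,0,0],[0,0,0],[0,0,0],[0,0,0],[0,0,0],[0,0,0],[0,0,0]],"gripper":[1,1,1,1,1,1,1,1]}'
python3 way.py 76 0 -10
python3 - <<'E'
from h import *
a=robot.capture("scene")[110:290,200:440];b=robot.capture("top")[110:290,230:470]
cv2.imwrite("pics/p2.png",cv2.resize(np.hstack([a,b]),(800,300),interpolation=cv2.INTER_CUBIC)[:,:,::-1])
E
```

```text
time: 5.72
tcp_pos: [0.5349, -0.1011, 0.2056]
eef_rot: [0.0, -3.14, -0.0]
force: [-2.4, -1.0, 0.9]
grip_width: 0.0003
gripper_force: 0.0
at r,deg 0.06385633338155398 86.15950910517353
76.0 [np.float64(-0.07), np.float64(-0.02), 0]
66.0 [np.float64(-0.14), np.float64(-0.05), 0]
56.0 [np.float64(-0.2), np.float64(-0.08), 0]
46.0 [np.float64(-0.26), np.float64(-0.13), 0]
36.0 [np.float64(-0.31), np.float64(-0.18), 0]
26.0 [np.float64(-0.34), np.float64(-0.24), 0]
16.0 [np.float64(-0.37), np.float64(-0.31), 0]
6.0 [np.float64(-0.38), np.float64(-0.38), 0]
```

View pics/p2.png

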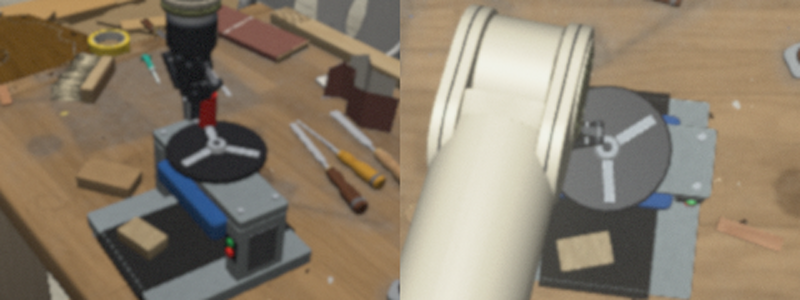

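The scene crop shows the red handle at (208,108), on the far left of the disc, with the fingers just behind it. The oak and the cork have not moved.

```bash
python3 -m crank '{"offset":[[-0.07,-0.02,-0.02],[-0.14,-0.05,-0.02],[-0.2,-0.08,-0.02],[-0.26,-0.13,-0.02],[-0.31,-0.18,-0.02],[-0.34,-0.24,-0.02],[-0.37,-0.31,-0.02],[-0.38,-0.38,-0.02]],"twist":[[0,0,0],[0,0,0],[0,0,0],[0,0,0],[0,0,0],[0,0,0],[0,0,0],[0,0,0]],"gripper":[1,1,1,1,1,1,1,1]}'
python3 way.py -4 -80 -10
```

```text
time: 6.48
tcp_pos: [0.5887, -0.159, 0.208]
eef_rot: [-0.002, -3.135, -0.003]
force: [-6.3, 4.3, 5.2]
grip_width: -0.0
gripper_force: 4.0
at r,deg 0.058350282153652136 5.722007937938179
-4.0 [np.float64(-0.03), np.float64(-0.07), 0]
-14.0 [np.float64(-0.01), np.float64(-0.14), 0]
-24.0 [np.float64(0.01), np.float64(-0.21), 0]
-34.0 [np.float64(0.04), np.float64(-0.27), 0]
-44.0 [np.float64(0.09), np.float64(-0.33), 0]
-54.0 [np.float64(0.14), np.float64(-0.37), 0]
-64.0 [np.float64(0.21), np.float64(-0.41), 0]
-74.0 [np.float64(0.27), np.float64(-0.44), 0]
```

```bash
python3 -m crank '{"offset":[[-0.02,-0.07,0],[0,-0.14,0],[0.02,-0.21,0],[0.05,-0.27,0]],"twist":[[0,0,0],[0,0,0],[0,0,0],[0,0,0]],"gripper":[1,1,1,1]}'
python3 way.py -44 -110 -10
python3 - <<'E'
from h import *
a=robot.capture("scene")[110:290,200:440];b=robot.capture("top")[110:290,230:470]
cv2.imwrite("pics/p3.png",cv2.resize(np.hstack([a,b]),(800,300),interpolation=cv2.INTER_CUBIC)[:,:,::-1])
E
```

```text
time: 6.82
tcp_pos: [0.584, -0.1977, 0.2083]
eef_rot: [0.002, -3.141, -0.004]
force: [1.0, 1.9, -1.0]
grip_width: -0.0003
gripper_force: 1.3
at r,deg 0.06270756381468844 328.35236364433445
-44.0 [np.float64(0.06), np.float64(-0.07), 0]
-54.0 [np.float64(0.11), np.float64(-0.12), 0]
-64.0 [np.float64(0.17), np.float64(-0.15), 0]
-74.0 [np.float64(0.24), np.float64(-0.18), 0]
-84.0 [np.float64(0.31), np.float64(-0.19), 0]
-94.0 [np.float64(0.38), np.float64(-0.19), 0]
-104.0 [np.float64(0.46), np.float64(-0.18), 0]
```

View pics/p3.png

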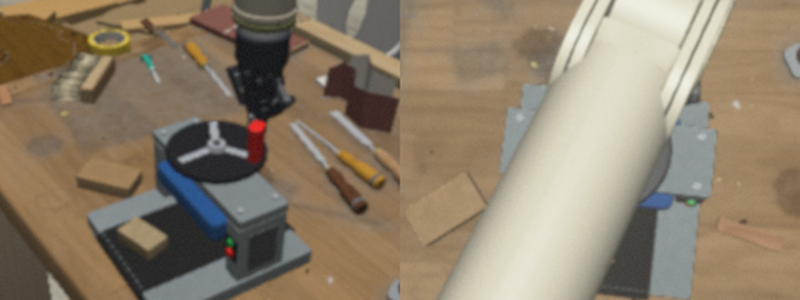

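The handle is now at (256,142) in the scene crop, on the right side of the disc, with the fingers behind it. Everything else is still in place.

```bash
python3 -m crank '{"offset":[[0.06,-0.07,0],[0.11,-0.12,0],[0.17,-0.15,0],[0.24,-0.18,0],[0.31,-0.19,0],[0.38,-0.19,0],[0.42,-0.185,0],[0.42,-0.185,0]],"twist":[[0,0,0],[0,0,0],[0,0,0],[0,0,0],[0,0,0],[0,0,0],[0,0,0],[0,0,0]],"gripper":[1,1,1,1,1,1,1,1]}'
python3 way.py -104 -145 -5 1
```

```text
time: 7.58
tcp_pos: [0.5196, -0.2273, 0.2091]
eef_rot: [-0.001, -3.142, -0.0]
force: [-1.0, 0.3, -1.0]
grip_width: 0.0001
gripper_force: 0.0
at r,deg 0.06349769161055137 260.0344192692182
-104.0 [np.float64(0.03), np.float64(0.02), 0]
-109.0 [np.float64(0.06), np.float64(0.03), 0]
-114.0 [np.float64(0.09), np.float64(0.04), 0]
-119.0 [np.float64(0.13), np.float64(0.06), 0]
-124.0 [np.float64(0.16), np.float64(0.07), 0]
-129.0 [np.float64(0.19), np.float64(0.1), 0]
-134.0 [np.float64(0.21), np.float64(0.12), 0]
-139.0 [np.float64(0.24), np.float64(0.15), 0]
-144.0 [np.float64(0.26), np.float64(0.17), 0]
handle (np.float64(328.4309623430962), np.float64(201.5899581589958), 239, (np.int64(323), np.int64(335), np.int64(191), np.int64(215))) [ 0.49930468 -0.20310659]
```

```bash
python3 -m crank '{"offset":[[0.03,0.02,0],[0.06,0.03,0],[0.09,0.04,0],[0.12,0.055,0],[0.14,0.065,0],[0.16,0.075,0],[0.16,0.075,0]],"twist":[[0,0,0],[0,0,0],[0,0,0],[0,0,0],[0,0,0],[0,0,0],[0,0,0]],"gripper":[1,1,1,1,1,1,1]}'
python3 way.py -124 -135 -3 1
```

```text
time: 8.22
tcp_pos: [0.497, -0.2148, 0.2089]
eef_rot: [-0.002, 3.141, 0.001]
force: [0.9, 0.8, 0.3]
grip_width: -0.0001
gripper_force: 0.4
at r,deg 0.06027304928347169 236.08124300537213
-124.0 [np.float64(0.01), np.float64(-0.01), 0]
-127.0 [np.float64(0.02), np.float64(0.0), 0]
-130.0 [np.float64(0.04), np.float64(0.02), 0]
-133.0 [np.float64(0.06), np.float64(0.03), 0]
handle (np.float64(317.27272727272725), np.float64(199.81363636363636), 220, (np.int64(311), np.int64(323), np.int64(189), np.int64(213))) [ 0.48219657 -0.18195001]
```

The handle is within about 3 mm of where it started. I'll back the fingers off and lift clear.

```bash
python3 -m crank '{"offset":[[-0.06,-0.08,0],[-0.1,-0.14,0],[-0.1,-0.14,-0.25],[-0.1,-0.14,-0.5],[-0.1,-0.14,-0.75],[-0.1,-0.14,-0.9],[-0.1,-0.14,-0.9],[-0.1,-0.14,-0.9]],"twist":[[0,0,0],[0,0,0],[0,0,0],[0,0,0],[0,0,0],[0,0,0],[0,0,0],[0,0,0]],"gripper":[1,1,1,1,1,1,1,1]}'
python3 way.py 0 0 -3 1
python3 - <<'E'
from h import *
a=robot.capture("scene")[110:290,200:440];b=robot.capture("top")[110:290,230:470]
cv2.imwrite("pics/p4.png",cv2.resize(np.hstack([a,b]),(800,300),interpolation=cv2.INTER_CUBIC)[:,:,::-1])
E
```

```text
time: 8.93
tcp_pos: [0.5123, -0.2374, 0.3447]
eef_rot: [0.001, 3.14, -0.001]
force: [0.8, -0.7, -0.6]
grip_width: 0.0003
gripper_force: 0.0
at r,deg 0.07490737949533463 255.89436879558338
handle (np.float64(317.247619047619), np.float64(199.53333333333333), 210, (np.int64(311), np.int64(323), np.int64(189), np.int64(212))) [ 0.48281281 -0.18100196]
```

View pics/p4.png

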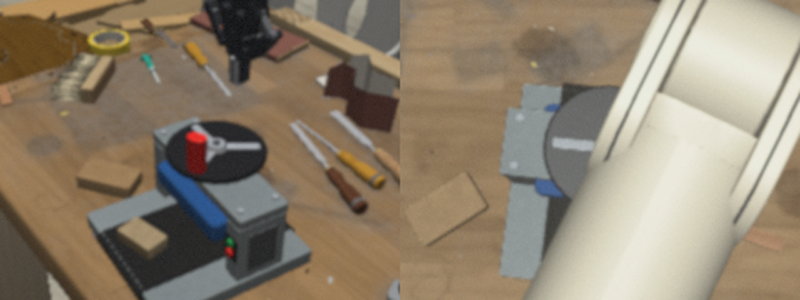

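The handle is back at (196,152) in the crop, where it started. The loose pieces have not moved and the fingers are clear.

```bash
python3 -c "
from station import robot
print(robot.job_done())"
```

```text
the job is handed in; nothing more can be done
None
```

I pushed the wheel through one full clockwise turn with the fingers shut. By the camera, the handle ended about 2 mm from where it started, the loose pieces look unmoved, the arm is clear, and the job is handed in.

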